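Sweep scrap parts from under the microscope

ROBOT

A 6-joint arm with a two-finger parallel gripper is mounted at the origin on the work surface. World frame = base frame: x ahead of the robot, y to its left, z up, the work surface at z = 0. Lengths are in m, angles in rad, forces in N, time in s.
With the tool pointing down it reaches from about 0.25 to 0.775 m from the base axis. Payload 4 kg.
Tool frame: the origin (TCP) lies midway between the tips of the shut fingers; the grasp point (between the pads) lies 19 mm behind it (grip_point_offset is the distance from the TCP to the grasp point, in m); z points along the fingers, y is the line along which they close (so a half turn about z gives the same grasp; the last joint's range is limited). The gripper opens to 94 mm and grips with 3 to 60 N. Pads are 16 mm wide; open, the fingers measure 119 mm over their backs; the gripper's body (75 mm by 177 mm) begins 78 mm behind the grasp point.
Start: joints at [1.095, 0.087, 1.371, -0, 1.684, -0.103], TCP at [0.2, 0.512, 0.179] pointing down, gripper open.
Joint ranges: [-3.1, 3.1], [-0.76, 2.03], [0.27, 2.55], [-1.08, 4.22], [0.17, 2.65], [-2.57, 2.57]. Speed limits (rad/s): [2.79, 2.79, 3.14, 3.14, 3.14, 3.14].

INTERFACE

Orientations are given as [roll, pitch, yaw] about the fixed x, y, z axes, in that order (R = Rz(yaw) Ry(pitch) Rx(roll)).
In Python, from bench import * gives the robot as it stands.
- The arm moves only by the tool carry_out, never from a script. Its argument "commands" is a list of rows, each a list of 6 numbers: the shift along the tool's x, y, z in m, then the turn, a rotation vector about the tool's x, y, z in rad. In form: [[tx, ty, tz, rx, ry, rz], ...]. A call has exactly 5 rows; each row is the pose to reach, as a shift and turn from the pose commanded when the call began, along the tool's axes at that moment; what a row does not reach only later rows make up. A row lasts 1/10 s, in which the tool goes at most 50 mm and 8.59 degrees, less where a joint would pass 70% of its speed; a pose out of reach is approached as far as the arm can. A call with a gripper value outside its range is refused whole. "jaw" is the opening, from 0 (shut) to 1 (fully open), set as the call begins (left out, the last holds). The fingers move at their own pace and stop on an object; the grip force is fixed at half the most. Time passes only in rows, so rows that repeat a pose let the fingers close, or fill a call up. It gives the time, the measured TCP pose, the force, the opening and the grip force at its end, in the units of the state.
- get_obs(): the state, without advancing time (a new reading comes with each control period).
- snapshot(name): name is "scene" or "side" or "wrist"; returns a dict with "img" (420x560x3 uint8, red, green, blue), "range_z" (420x560 float32, m along the optical axis (not along the pixel's ray), 0 where there is no reading), "fx", "fy", "cx", "cy" (pixels), "R" (3x3) and "t" (3): a world point X has camera coordinates R X + t. Camera axes: x right, y down, z forward; pixel columns grow to the right and rows downward; lengths in m; the calibration is good to about 2 mm. A picture is of the moment at which its call begins.
- close_job(): hands the job in; it is judged then, once.
The state is a dict: "time": time; "joint_positions": joint angles; "qvel": joint speeds; "joint_torque": joint torques, N m; "tool_pos": TCP position; "ee_rot": TCP orientation; "wrist_force": force on the tool from outside, world axes, zero at the start; "wrist_torque": the same for the moment, N m; "width": finger opening in m; "finger_force": force on a finger pad.
Only numpy, scipy, OpenCV 4.12 (cv2) and the standard library are available. Lean on these libraries where they do the work, as an engineer would, in place of code of your own. Each camera call takes 0.05 s, during which the arm holds its last target. There are 200 camera calls.

TASK

Clear the five scrap parts from under the microscope: take the sweeper from its grey rest, sweep the parts sideways off the stage into the red tray beside it, and then stand the sweeper back in its rest. Touch the parts only with the sweeper, do not bump the microscope head, and leave the jar, bottle, spool, screwdriver and multimeter where they are.

Things in the scene. Friction and masses are not known exactly. Their poses are not given: they have to be found in the camera images.
- scope: Stereo microscope. White stage block 240 (x) x 200 (y) x 40 high; origin at the centre of its underside, so its top is 40 above the origin; x points from the near edge to the pillar, z up. Steel pillar of radius 14 at x = 98. The scrap parts lie on its top within about 60 of the centre.
- head: The microscope head, fixed to the stage; same origin and axes as scope. A ring light of radius 38 hangs over x = 0, y = 0 with its underside 150 above the origin (110 over the stage top); above it a white body from z = 215 to 280 reaching from x = -55 to 50 and 62 wide; a level focus shaft of radius 14, 100 long, at x = 70, z = 235; eyepieces above, up to about 360, on the pillar side.
- scrap_tray: Red open tray, 180 (x) x 110 (y) x 28 high, walls 3 thick, fixed 2 off one side edge (left or right, it varies) of the stage and parallel to it; its rim is 12 below the stage top. Origin at the centre of its underside, inner floor about 3 above.
- stock_tray: Blue tray of the same size on the other side of the stage, holding good parts that lie below its rim. Not for scrap.
- rest: Grey cradle for the sweeper, an open shallow box 136 (x) x 42 (y) x 16 high, walls 5 thick (inside 126 x 32), inner floor 5 above the origin at the centre of its underside; x along its length.
- sweeper: Sweeper, 130 g. Black rubber foot 110 (x) x 18 (y) x 30 high, standing in the rest; origin at the centre of its underside, z up. Its flat orange handle, 14 thick (y) and 24 wide, rises from (-10, 0, 33) for 130, leaning 35 degrees from vertical towards -x, to (-85, 0, 139), so that with the foot flat it slopes clear of the microscope head.
- sweeper_grip (a point): A good grip point on the sweeper handle, 20 short of its end, at (-73, 0, 123) in the sweeper frame; same axes as the sweeper. Grip across the 14 thickness (y), best with the fingers pointing down along the handle.
- relay: Loose scrap part: blue relay block 22 x 16 x 16 high, box-shaped; origin at its centre.
- terminal: Loose scrap part: green screw-terminal block 22 x 14 x 14 high, box-shaped; origin at its centre.
- inductor: Loose scrap part: dark grey power inductor (copper-coloured disc on top) 18 x 18 x 14 high, box-shaped; origin at its centre.
- shield: Loose scrap part: bright steel shield can 24 x 18 x 12 high, box-shaped; origin at its centre.
- connector: Loose scrap part: yellow connector block 20 x 16 x 14 high, box-shaped; origin at its centre.
- flux_jar: Small jar with red cap, radius 13, 36 high, standing on the far end of the stage beside the pillar; origin at the centre of its underside. To be left alone.
- spirit_bottle: Amber bottle, radius 24, 110 high, on the right of the table; origin under its centre. To be left alone.
- solder_spool: White solder spool, radius 28, 40 high, far right; origin under its centre. To be left alone.
- screwdriver: Screwdriver about 160 long, lying between robot and stage; origin near its middle. To be left alone.
- multimeter: Black-faced yellow multimeter 170 x 85 x 42 lying far left; origin under its centre. To be left alone.

How it is judged:
By the outcome, as a careful person would: the job done as asked, in the order asked, and still so for the second after the job is handed in, with the robot touching nothing.
It also fails if it takes over 43 s, if anything falls off the work surface, if the arm or the gripper's body presses on something with over 40 N, if the wrist force passes 120 N, or if a joint passes its speed limit or range.

## Working session

There is one attempt and no reset: what is moved stays moved. The work goes in short steps, Python scripts to look and compute and a tool call to move; the robot and the scene stay as the last step left them, time stands still between calls to the robot, and variables do not carry over. Pictures are saved under pics/ and viewed, at most 10 in all, crops included, and the job is handed in when it is done.

Besides the shell and the picture viewer there is one more tool, called after "Emit:" as name(argument=value, ...) on one line, values as JSON. carry_out: Moves the arm, as the interface text tells. Its arguments: {"type":"object","properties":{"commands":{"type":"array","items":{"type":"array","items":{"type":"number"}}},"jaw":{"type":"number"}},"required":["commands"]}

```bash
mkdir -p pics; ls; python3 - <<'E'
from bench import *
import cv2,numpy as np,pickle
o=get_obs(); print(o['time'],o['tool_pos'],o['ee_rot'],o['width'])
d={n:snapshot(n) for n in("scene","side")}
pickle.dump(d,open('s0.pkl','wb'))
for n in d:
  cv2.imwrite(f'pics/{n}0.png',d[n]['img'][:,:,::-1])
  print(n,d[n]['fx'],d[n]['R'].round(3).tolist(),d[n]['t'])
E
```

```text
pics
0.0 [0.20003925 0.51167895 0.17733808] [-3.13942477e+00 -1.95497496e-04  2.76881157e+00] 0.09387430521303226
scene 441.3875214359998 [[-0.378, 0.926, 0.009], [0.696, 0.291, -0.656], [-0.61, -0.241, -0.754]] [ 0.23092593 -0.33043484  1.5889436 ]
side 459.87951447029997 [[0.997, -0.082, -0.014], [-0.07, -0.738, -0.671], [0.045, 0.67, -0.741]] [-0.5374596   0.08789343  1.33044596]
```

View pics/scene0.png

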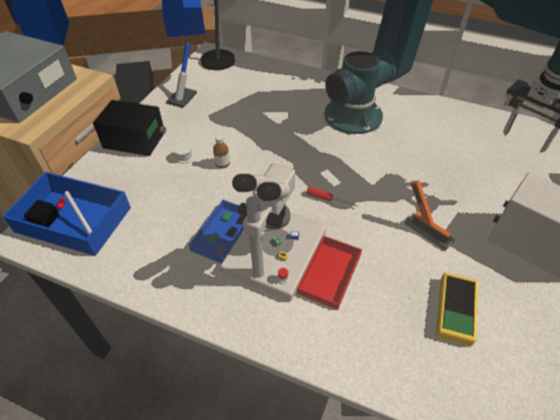

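View pics/side0.png

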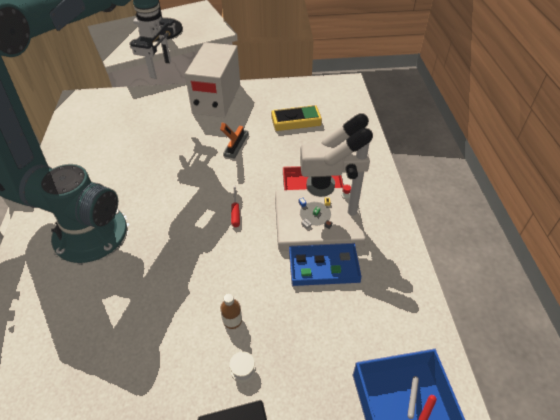

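The scene view puts the red tray at (330,270) on the robot's left (+y) of the stage. The sweeper in its rest is at (432,225), the parts are at about (275-295, 235-257), and the jar is at (283,272). Next I measure these from depth.

```bash
cat > h.py <<'E'
import numpy as np,cv2,pickle
def cloud(s):
    z=s['range_z'].astype(float); v,u=np.indices(z.shape)
    c=np.stack([(u-s['cx'])/s['fx']*z,(v-s['cy'])/s['fy']*z,z],-1)
    return (c-s['t'])@s['R'], z>0, cv2.cvtColor(s['img'],cv2.COLOR_RGB2HSV).astype(int)
def rect(p):
    (c,(w,h),a)=cv2.minAreaRect((p*1000).astype(np.float32)); 
    if w<h: w,h,a=h,w,a-90
    return np.round(c,1),round(w,1),round(h,1),round((a+90)%180-90,1)
E
python3 - <<'E'
from h import *
d=pickle.load(open('s0.pkl','rb'))
for n in d:
    P,ok,H=cloud(d[n]); h,s,v=H[...,0],H[...,1],H[...,2]; x,y,z=P[...,0],P[...,1],P[...,2]
    print('==',n)
    tb=ok&(abs(z)<.01)&(x>.2)&(x<.7)&(abs(y)<.5); print('table z',np.median(z[tb]),z[tb].std())
    red=ok&((h<6)|(h>174))&(s>150)&(z<.06)&(z>-.02)
    k,l,st,ce=cv2.connectedComponentsWithStats(red.astype(np.uint8))
    for i in range(1,k):
        if st[i,4]>25: q=P[l==i]; print('red',st[i,4],ce[i].round(),q.mean(0).round(3),q[:,2].min().round(3),q[:,2].max().round(3),rect(q[:,:2]))
    org=ok&(h>=5)&(h<=17)&(s>170)&(z<.25)&(z>0.01)
    k,l,st,ce=cv2.connectedComponentsWithStats(org.astype(np.uint8))
    for i in range(1,k):
        if st[i,4]>25: q=P[l==i]; c=q.mean(0); V=np.linalg.svd(q-c)[2][0]; print('orange',st[i,4],ce[i].round(),c.round(3),V.round(3),q[:,2].min().round(3),q[:,2].max().round(3),q[q[:,2].argmax()].round(3))
    stg=ok&(abs(z-.04)<.006)&(s<70)&(v>110)&(x>.25)&(x<.8)&(y>-.2)&(y<.35)
    k,l,st,ce=cv2.connectedComponentsWithStats(stg.astype(np.uint8))
    for i in range(1,k):
        if st[i,4]>100: q=P[l==i]; print('stage',st[i,4],ce[i].round(),q.mean(0).round(3),rect(q[:,:2]))
    # sweeper region dark
    blk=ok&(v<90)&(z>.02)&(z<.05)&(y>.25)&(y<.6)&(x>.2)&(x<.65)
    k,l,st,ce=cv2.connectedComponentsWithStats(blk.astype(np.uint8))
    for i in range(1,k):
        if st[i,4]>25: q=P[l==i]; print('blk',st[i,4],ce[i].round(),q.mean(0).round(3),rect(q[:,:2]))
    c=(slice(190,310),slice(230,370)) if n=='scene' else (slice(95,260),slice(200,380))
    cv2.imwrite(f'pics/{n}0c.png',cv2.resize(d[n]['img'][c][:,:,::-1],None,fx=4,fy=3.6 if n!='scene' else 4,interpolation=cv2.INTER_CUBIC))
c=d['scene']['img'][190:260,395:470]
E
```

```text
== scene
table z 0.0008426676614591953 0.002296242819624852
red 151 [319. 193.] [0.429 0.019 0.022] 0.012 0.03 (array([428.2,  19.9]), 73.4, 19.9, 89.4)
red 2097 [327. 272.] [0.668 0.128 0.007] -0.004 0.033 (array([666.5, 136. ]), 182.9, 109.4, -2.2)
orange 167 [430. 212.] [0.429 0.334 0.077] [ 0.275  0.656 -0.703] 0.036 0.15 [0.41  0.278 0.15 ]
stage 2862 [290. 251.] [0.667 0.023 0.041] (array([662.5,   4.5]), 241.7, 149.1, -1.7)
stage 441 [237. 262.] [ 0.75  -0.087  0.041] (array([747.6, -91.5]), 76.1, 57.6, -64.5)
blk 160 [429. 228.] [0.44  0.345 0.029] (array([440. , 344.5]), 110.4, 7.3, 67.7)
blk 673 [460. 291.] [0.616 0.451 0.038] (array([614.3, 450.4]), 74.2, 66.5, 4.3)
== side
table z -0.0009340902125419036 0.0023188142676059554
red 428 [294. 179.] [0.61  0.157 0.004] -0.005 0.03 (array([612.7, 143.3]), 106.8, 70.1, 84.6)
red 88 [338. 181.] [0.746 0.13  0.006] -0.005 0.03 (array([748.6, 125.8]), 71.3, 27.6, -86.6)
red 172 [235. 215.] [0.421 0.009 0.021] 0.003 0.031 (array([420.9,  15.7]), 80.2, 23.4, 89.2)
orange 143 [232. 134.] [0.422 0.317 0.07 ] [ 0.277  0.67  -0.689] 0.032 0.148 [0.401 0.272 0.148]
stage 3596 [315. 218.] [ 0.649 -0.039  0.039] (array([658.4, -23.6]), 239.2, 202.4, -2.1)
blk 215 [286. 115.] [0.614 0.446 0.036] (array([614.4, 449.2]), 73.1, 67.8, 3.5)
blk 61 [235. 141.] [0.43  0.33  0.028] (array([436.2, 339.7]), 105.3, 17.4, 58.0)
```

View pics/side0c.png

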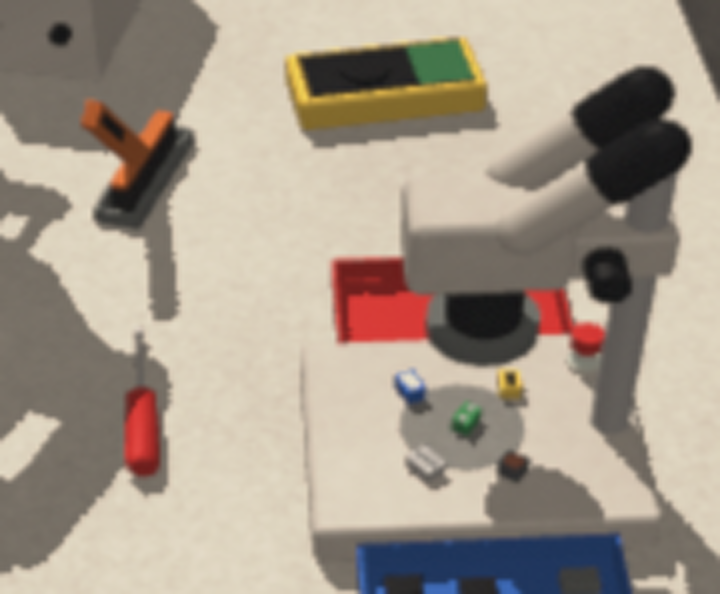

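The side crop shows the relay, terminal, connector, shield and inductor at crop (410,385), (467,417), (511,383), (427,460) and (512,465). The jar is at (587,340) next to the pillar, and the sweeper handle leans towards upper left. I'll locate these and plan the pre-grasp pose.

```bash
cat >> h.py <<'E'
from scipy.spatial.transform import Rotation as Ro
def Rt(psi,tilt=35):
    a,t=np.radians(psi),np.radians(tilt)
    z=np.array([np.sin(t)*np.cos(a),np.sin(t)*np.sin(a),-np.cos(t)]); y=np.array([np.sin(a),-np.cos(a),0])
    return np.stack([np.cross(y,z),y,z],1)
def tcp_for(org,psi,off=19):   # sweeper origin mm -> TCP mm with grasp point on the grip point
    a=np.radians(psi); g=np.array(org)+[-73*np.cos(a),-73*np.sin(a),123]
    return g+Rt(psi)[:,2]*off
def rel(p0,rpy0,p1,R1,n=5):
    R0=Ro.from_euler('xyz',rpy0); t=R0.inv().apply(np.array(p1)/1000-p0); r=(R0.inv()*Ro.from_matrix(R1)).as_rotvec()
    return t.round(4),r.round(4),np.linalg.norm(r)
E
python3 - <<'E'
from h import *
d=pickle.load(open('s0.pkl','rb'))
P,ok,H=cloud(d['side'])
for n,u,v in [('relay',302.5,202),('term',316.7,210.8),('conn',327.7,201.4),('shield',306.7,222.8),('ind',328,224),('jar',346.7,189.4)]:
    u,v=round(u),round(v); w=P[v-4:v+5,u-4:u+5].reshape(-1,3); w=w[(w[:,2]>.046)&(w[:,2]<.09)]
    c=w.mean(0); s=(c[:2]*1000-[660,-22]); a=np.radians(-2.1); print(n,len(w),(c*1000).round(),'stage xy',(np.array([[np.cos(a),np.sin(a)],[-np.sin(a),np.cos(a)]])@s).round(), w[:,:2].min(0).round(3),w[:,:2].max(0).round(3))
from bench import *
o=get_obs()
for org in [(438,343,5)]:
    for off in (19,-100): print(off,tcp_for(org,67.4,off).round(),rel(o['tool_pos'],o['ee_rot'],tcp_for(org,67.4,off),Rt(67.4)))
s=snapshot('wrist'); cv2.imwrite('pics/w0.png',s['img'][:,:,::-1]); print(s['R'].round(2).tolist(),s['t'], -s['R'].T@s['t'])
for n in d:
    P,ok,H=cloud(d[n]); m=ok&(H[...,0]>=3)&(H[...,0]<=19)&(H[...,1]>140)&(P[...,2]>.03)&(P[...,2]<.2)&(P[...,1]>.2)&(P[...,1]<.45)&(P[...,0]<.55)
    q=P[m]*1000; 
    for lo in range(30,160,15): 
        k=q[(q[:,2]>=lo)&(q[:,2]<lo+15)]
        if len(k): print(n,lo,len(k),k.mean(0).round(),k.min(0).round(),k.max(0).round())
E
```

```text
relay 44 [617.  14.  53.] stage xy [-44.  34.] [0.607 0.003] [0.626 0.028]
term 35 [653. -22.  52.] stage xy [-7.  0.] [ 0.644 -0.031] [ 0.663 -0.01 ]
conn 35 [690.  13.  52.] stage xy [29. 36.] [0.683 0.004] [0.697 0.027]
shield 47 [620. -64.  50.] stage xy [-38. -43.] [ 0.611 -0.076] [ 0.633 -0.05 ]
ind 45 [679. -73.  52.] stage xy [ 21. -51.] [ 0.668 -0.084] [ 0.691 -0.059]
jar 67 [749.  34.  70.] stage xy [87. 59.] [0.738 0.025] [0.761 0.047]
19 [414. 286. 112.] (array([-0.2817, -0.1325,  0.0652]), array([-0.4867,  0.4759,  1.5377]), np.float64(1.6816196353743744))
-100 [388. 223. 210.] (array([-0.2802, -0.2009, -0.0322]), array([-0.4867,  0.4759,  1.5377]), np.float64(1.6816196353743744))
[[0.36, 0.93, -0.0], [0.9, -0.35, 0.24], [0.23, -0.09, -0.97]] [-0.54859232 -0.02633912  0.39205726] [0.13416232 0.53752516 0.38525752]
scene 30 135 [439. 358.  40.] [408. 299.  34.] [459. 401.  45.]
scene 45 28 [432. 338.  53.] [421. 314.  46.] [438. 347.  60.]
scene 60 28 [427. 328.  68.] [416. 306.  60.] [435. 338.  74.]
scene 75 28 [423. 320.  81.] [414. 301.  75.] [429. 330.  90.]
scene 90 26 [419. 312.  97.] [412. 306.  90.] [425. 320. 105.]
scene 105 26 [416. 302. 112.] [408. 294. 105.] [421. 308. 120.]
scene 120 24 [411. 292. 128.] [403. 285. 120.] [416. 301. 134.]
scene 135 34 [407. 280. 143.] [401. 266. 135.] [412. 290. 150.]
scene 150 2 [408. 278. 150.] [406. 277. 150.] [410. 278. 150.]
side 30 97 [432. 345.  37.] [406. 292.  31.] [456. 397.  45.]
side 45 17 [426. 323.  53.] [417. 309.  45.] [431. 338.  60.]
side 60 12 [423. 314.  68.] [416. 302.  60.] [429. 326.  75.]
side 75 14 [418. 302.  82.] [407. 289.  75.] [423. 313.  90.]
side 90 12 [411. 289.  97.] [403. 281.  90.] [418. 301. 105.]
side 105 9 [408. 279. 114.] [400. 271. 106.] [416. 291. 118.]
side 120 12 [403. 269. 128.] [396. 261. 122.] [411. 287. 134.]
side 135 31 [400. 270. 142.] [393. 258. 136.] [409. 282. 149.]
```

Emit:
carry_out(commands=[[-0.03,-0.02,-0.02,-0.04,0.04,0.128],[-0.07,-0.05,-0.04,-0.08,0.08,0.256],[-0.11,-0.08,-0.05,-0.12,0.12,0.384],[-0.15,-0.11,-0.06,-0.16,0.16,0.512],[-0.19,-0.14,-0.06,-0.2,0.2,0.64]], jaw=1)

```text
time: 0.65
tool_pos: [0.3243, 0.3163, 0.24]
ee_rot: [3.01, -0.25, 2.137]
wrist_force: [1.9, -0.4, 1.2]
width: 0.0942
finger_force: 0.0
```

```bash
cat > nx.py <<'E'
import sys; from h import *; from bench import get_obs
# nx.py x y z psi off : shift/turn to sweeper-origin pose
a=list(map(float,sys.argv[1:])); o=get_obs(); np.set_printoptions(suppress=True)
p=tcp_for(a[:3],a[3],a[4]); print(round(o['time'],2),(o['tool_pos']*1000).round(1),o['joint_positions'].round(2),round(o['width'],4),o['wrist_force'].round(1))
print('target',p.round(1)); print(*rel(o['tool_pos'],o['ee_rot'],p,Rt(a[3])))
E
python3 nx.py 435 347 5 67.4 -80
```

```text
0.65 [324.3 316.3 240. ] [ 0.42 -0.27  1.61  0.27  1.7  -0.08] 0.0942 [ 1.9 -0.4  1.2]
target [389.3 237.2 193.5]
[-0.1099  0.0097  0.0214] [-0.2812  0.2736  0.8945] 0.9767407150342109
```

Emit:
carry_out(commands=[[-0.022,0.002,0.0,-0.04,0.039,0.128],[-0.044,0.004,0.0,-0.08,0.078,0.256],[-0.066,0.006,0.005,-0.12,0.117,0.384],[-0.088,0.008,0.01,-0.16,0.156,0.512],[-0.11,0.01,0.015,-0.2,0.195,0.64]])

```text
time: 1.15
tool_pos: [0.3894, 0.2358, 0.1976]
ee_rot: [3.066, -0.519, 1.47]
wrist_force: [-0.1, 0.2, -0.5]
width: 0.0935
finger_force: 0.0
```

```bash
python3 nx.py 435 347 5 67.4 -80
```

```text
1.15 [389.4 235.8 197.6] [-0.01 -0.38  1.84  0.51  1.55  0.13] 0.0935 [-0.1  0.2 -0.5]
target [389.3 237.2 193.5]
[-0.0008 -0.0006  0.0042] [-0.0826  0.0818  0.2512] 0.2767675705420187
```

Emit:
carry_out(commands=[[0,0,0.002,-0.04,0.04,0.125],[-0.001,-0.001,0.004,-0.083,0.082,0.251],[-0.001,-0.001,0.004,-0.083,0.082,0.251],[-0.001,-0.001,0.004,-0.083,0.082,0.251],[-0.001,-0.001,0.004,-0.083,0.082,0.251]])

```text
time: 1.65
tool_pos: [0.3888, 0.2382, 0.1949]
ee_rot: [3.137, -0.61, 1.187]
wrist_force: [0.2, -0.3, -0.3]
width: 0.0942
finger_force: 0.0
```

```bash
python3 nx.py 435 347 5 67.4 -80; python3 - <<'E'
from h import *; from bench import *
s=snapshot('wrist'); pickle.dump(s,open('w1.pkl','wb')); cv2.imwrite('pics/w1.png',s['img'][:,:,::-1])
P,ok,H=cloud(s); m=ok&(H[...,0]>=3)&(H[...,0]<=19)&(H[...,1]>140)&(P[...,2]>.02)&(P[...,2]<.2)
q=P[m]*1000; print(len(q))
for lo in range(20,160,15):
    k=q[(q[:,2]>=lo)&(q[:,2]<lo+15)]
    if len(k)>5: print(lo,len(k),k.mean(0).round(1),rect(k[:,:2]/1000))
E
```

```text
1.65 [388.8 238.2 194.9] [-0.06 -0.47  1.94  0.58  1.47  0.33] 0.0942 [ 0.2 -0.3 -0.3]
target [389.3 237.2 193.5]
[-0.0014  0.0008  0.0007] [-0.0016  0.0011  0.0089] 0.009086539339307849
1277
20 52 [621.3 178.5  26.1] (array([571.9, 212.3]), 368.1, 122.4, -28.7)
35 339 [440.3 373.1  41.9] (array([439.6, 372.5]), 56.8, 14.0, 67.8)
50 21 [427.  342.   56.5] (array([426.3, 341.1]), 11.7, 9.5, -22.8)
65 30 [423.1 331.6  72.1] (array([423.4, 331.6]), 12.6, 9.4, -24.6)
80 26 [419.6 321.1  87.7] (array([418.8, 320.5]), 12.0, 9.4, -23.1)
95 45 [395.6 363.1 103.7] (array([381.8, 426. ]), 247.6, 47.4, -64.9)
110 152 [352.1 459.4 117.5] (array([377.6, 426.1]), 265.0, 62.3, -64.3)
125 215 [351.1 463.1 132.9] (array([373.4, 407.7]), 288.9, 67.2, -69.8)
140 397 [391.2 303.8 146.1] (array([373.6, 406.9]), 290.6, 65.5, -70.0)
```

View pics/w1.png

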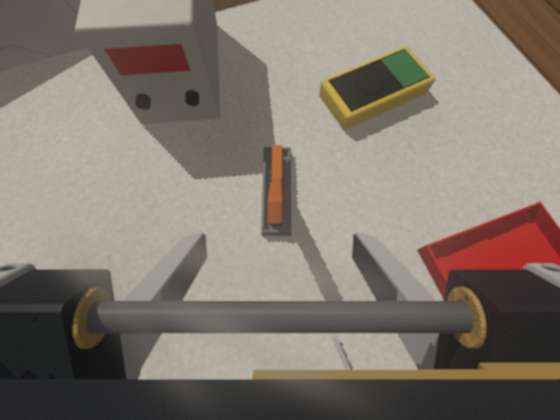

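The wrist view shows the handle at columns 270-282, between the fingers (about 205 and 355), with the foot spanning rows 148-238. It needs only a small lateral correction before advancing.

```bash
python3 nx.py 431.5 347.5 5 67.7 -80;python3 nx.py 431.5 347.5 5 67.7 19
```

```text
1.7 [388.9 238.3 194.9] [-0.06 -0.47  1.94  0.58  1.47  0.33] 0.094 [ 0.7  0.1 -0. ]
target [386.4 237.5 193.5]
[-0.0022 -0.002   0.0001] [0.0013 0.0011 0.0044] 0.004720054840135177
1.7 [388.9 238.3 194.9] [-0.06 -0.47  1.94  0.58  1.47  0.33] 0.094 [ 0.7  0.1 -0. ]
target [407.9 290.  112.4]
[-0.0021 -0.0021  0.0991] [0.0013 0.0011 0.0044] 0.004720054840135177
```

Emit:
carry_out(commands=[[-0.002,-0.002,0.02,0,0,0],[-0.002,-0.002,0.045,0,0,0],[-0.002,-0.002,0.07,0,0,0],[-0.002,-0.002,0.09,0,0,0],[-0.002,-0.002,0.099,0,0,0]])

```text
time: 2.2
tool_pos: [0.4068, 0.2907, 0.1102]
ee_rot: [-3.142, -0.608, 1.185]
wrist_force: [-0.0, -0.4, 0.2]
width: 0.0939
finger_force: 0.0
```

Emit:
carry_out(commands=[[0,0,0,0,0,0],[0,0,0,0,0,0],[0,0,0,0,0,0],[0,0,0,0,0,0],[0,0,0,0,0,0]], jaw=0)

```text
time: 2.7
tool_pos: [0.408, 0.2894, 0.1127]
ee_rot: [3.137, -0.611, 1.184]
wrist_force: [-0.4, 0.4, -0.7]
width: 0.0574
finger_force: 0.0
```

```bash
python3 nx.py 431.5 347.5 5 67.7 19;  python3 - <<'E'
from h import *; from bench import *
s=snapshot('side'); pickle.dump(s,open('s1.pkl','wb')); cv2.imwrite('pics/s1.png',cv2.resize(s['img'][60:200,150:330][:,:,::-1],None,fx=4,fy=4))
E
```

```text
2.7 [408.  289.4 112.7] [ 0.1  -0.35  2.03  0.57  1.21  0.35] 0.0574 [-0.4  0.4 -0.7]
target [407.9 290.  112.4]
[ 0.0003 -0.0003  0.0005] [0.0027 0.0003 0.0021] 0.0034515207485339696
```

View pics/s1.png

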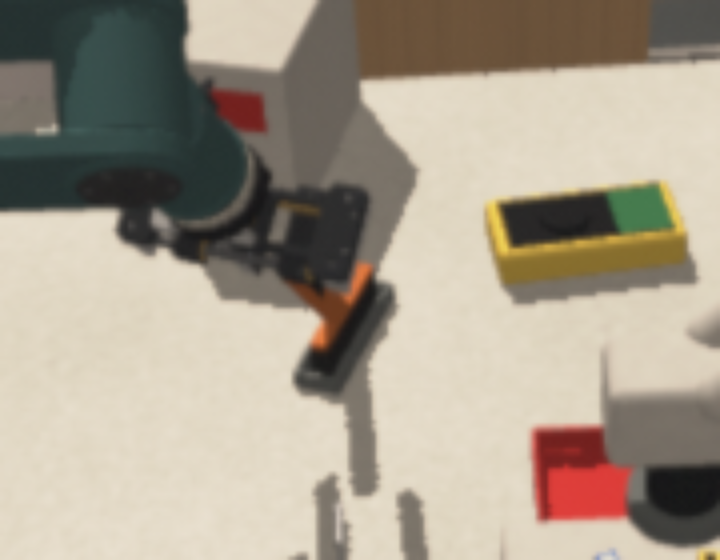

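The gripper is around the upper handle, seen at crop (320,285), with the foot still standing in the rest. The fingers have not finished closing.

Emit:
carry_out(commands=[[0,0,0,0,0,0],[0,0,0,0,0,0],[0,0,0,0,0,0],[0,0,0,0,0,0],[0,0,0,0,0,0]])

```text
time: 3.25
tool_pos: [0.4075, 0.2897, 0.1118]
ee_rot: [3.139, -0.61, 1.184]
wrist_force: [-0.9, 0.9, -0.1]
width: 0.0137
finger_force: 30.0
```

Emit:
carry_out(commands=[[0,0,0,0,0,0],[0,0,0,0,0,0],[0,0,0,0,0,0],[0,0,0,0,0,0],[0,0,0,0,0,0]])

```text
time: 3.75
tool_pos: [0.4075, 0.2897, 0.1118]
ee_rot: [3.139, -0.61, 1.184]
wrist_force: [-0.7, 1.2, -0.7]
width: 0.0137
finger_force: 30.0
```

Emit:
carry_out(commands=[[0.004,0,-0.006,0,0,0],[0.014,0,-0.02,0,0,0],[0.029,0,-0.041,0,0,0],[0.046,0,-0.066,0,0,0],[0.057,0,-0.082,0,0,0]])

```text
time: 4.25
tool_pos: [0.4079, 0.2896, 0.2145]
ee_rot: [3.136, -0.611, 1.185]
wrist_force: [0.6, -0.0, -1.0]
width: 0.0138
finger_force: 30.0
```

```bash
python3 - <<'E'
from h import *
d=pickle.load(open('s0.pkl','rb'))
P,ok,H=cloud(d['side']); w=P[290:325,215:245].reshape(-1,3); w=w[w[:,2]>.02]; print('bottle',w.mean(0).round(3),rect(w[:,:2]),w[:,2].max())
E
python3 nx.py 470 180 110 33 19
```

```text
bottle [ 0.407 -0.331  0.076] (array([ 435.1, -587.1]), 574.0, 48.0, -83.7) 1.0374175026772672
4.25 [407.9 289.6 214.5] [ 0.1  -0.4   1.86  0.54  1.39  0.47] 0.0138 [ 0.6 -0.  -1. ]
target [417.9 146.2 217.4]
[-0.1041  0.0637 -0.0761] [-0.3441 -0.0018  0.4991] 0.6061955330194403
```

Emit:
carry_out(commands=[[-0.015,0.009,-0.011,-0.05,0,0.073],[-0.036,0.022,-0.027,-0.12,0,0.175],[-0.06,0.037,-0.044,-0.2,0,0.29],[-0.083,0.051,-0.061,-0.275,0,0.4],[-0.104,0.064,-0.076,-0.344,0,0.499]])

```text
time: 4.75
tool_pos: [0.4174, 0.1447, 0.2149]
ee_rot: [-3.14, -0.61, 0.57]
wrist_force: [0.1, 0.2, -1.2]
width: 0.0138
finger_force: 30.0
```

```bash
python3 nx.py 495 -20 112 -2.1 19
```

```text
4.75 [417.4 144.7 214.9] [-0.13 -0.67  2.    0.39  1.34  0.88] 0.0138 [ 0.1  0.2 -1.2]
target [432.9 -17.7 219.4]
[-0.0585  0.1451 -0.0466] [-0.3493  0.0011  0.4968] 0.6073317547915238
```

```bash
python3 nx.py 530 -50 100 -2.1 19
```

```text
4.75 [417.4 144.7 214.9] [-0.13 -0.67  2.    0.39  1.34  0.88] 0.0138 [ 0.1  0.2 -1.2]
target [467.9 -47.7 207.4]
[-0.0545  0.1893 -0.0292] [-0.3493  0.0011  0.4968] 0.6073317547915238
```

Emit:
carry_out(commands=[[-0.009,0.032,-0.005,-0.06,0,0.085],[-0.02,0.07,-0.011,-0.135,0,0.19],[-0.032,0.11,-0.017,-0.21,0,0.295],[-0.043,0.15,-0.023,-0.28,0,0.4],[-0.0545,0.189,-0.029,-0.349,0,0.497]])

```text
time: 5.25
tool_pos: [0.4692, -0.0474, 0.2072]
ee_rot: [-3.141, -0.61, -0.037]
wrist_force: [0.2, 0.6, -0.2]
width: 0.0137
finger_force: 30.0
```

```bash
python3 nx.py 590 -104 85 -2.1 19; python3 nx.py 650 -104 60 -2.1 19
```

```text
5.25 [469.2 -47.4 207.2] [-0.38 -0.62  1.99  0.21  1.19  1.21] 0.0137 [ 0.2  0.6 -0.2]
target [ 527.9 -101.7  192.4]
[0.0413 0.0521 0.0469] [-0.0004  0.001  -0.0002] 0.0010852051217892494
5.25 [469.2 -47.4 207.2] [-0.38 -0.62  1.99  0.21  1.19  1.21] 0.0137 [ 0.2  0.6 -0.2]
target [ 587.9 -101.7  167.4]
[0.0761 0.05   0.1017] [-0.0004  0.001  -0.0002] 0.0010852051217892494
```

Emit:
carry_out(commands=[[0.003,0.02,0.005,0,0,0],[0.012,0.042,0.018,0,0,0],[0.026,0.052,0.034,0,0,0],[0.041,0.052,0.047,0,0,0],[0.041,0.052,0.047,0,0,0]])

```text
time: 5.75
tool_pos: [0.5287, -0.0997, 0.1906]
ee_rot: [-3.14, -0.607, -0.032]
wrist_force: [-0.3, 0.4, -1.1]
width: 0.0135
finger_force: 30.0
```

Emit:
carry_out(commands=[[0.006,0,0.01,0,0,0],[0.014,0,0.022,0,0,0],[0.024,-0.001,0.036,0,0,0],[0.032,-0.002,0.05,0,0,0],[0.035,-0.002,0.055,0,0,0]])

```text
time: 6.25
tool_pos: [0.5885, -0.0986, 0.1655]
ee_rot: [-3.141, -0.608, -0.03]
wrist_force: [0.5, 0.2, -0.9]
width: 0.0136
finger_force: 30.0
```

```bash
python3 nx.py 650 -104 43 -2.1 19;  python3 - <<'E'
from h import *; from bench import *
s=snapshot('side'); pickle.dump(s,open('s2.pkl','wb')); cv2.imwrite('pics/s2.png',cv2.resize(s['img'][110:290,230:410][:,:,::-1],(600,600)))
P,ok,H=cloud(s)
m=ok&(H[...,0]>=3)&(H[...,0]<=19)&(H[...,1]>140)&(P[...,2]>.05)&(P[...,2]<.12)&(P[...,1]<-.05)&(P[...,1]>-.15)&(P[...,0]>.55)
q=P[m]*1000;print(len(q),q.min(0),q.max(0),rect(q[:,:2]/1000))
m=ok&(H[...,2]<75)&(P[...,2]>.045)&(P[...,2]<.1)&(P[...,1]<-.095)&(P[...,1]>-.15)&(P[...,0]>.55)
q=P[m]*1000;print(len(q),q.min(0),q.max(0),rect(q[:,:2]/1000))
E
```

```text
6.25 [588.5 -98.6 165.5] [-0.39 -0.27  1.86  0.24  0.99  1.13] 0.0136 [ 0.5  0.2 -0.9]
target [ 587.9 -101.7  150.4]
[-0.009   0.0032  0.0121] [-0.0046  0.0032  0.0051] 0.007578136208800194
253 [ 596.0994428  -112.93811695   82.73811908] [702.55482775 -92.85170267 119.89341276] (array([ 649.5, -103.1]), 106.5, 18.3, -1.7)
247 [ 596.34577577 -114.84248064   54.1390039 ] [ 704.85006104 -105.49166258   89.10969243] (array([ 650.6, -110.1]), 108.5, 7.8, -1.3)
```

View pics/s2.png

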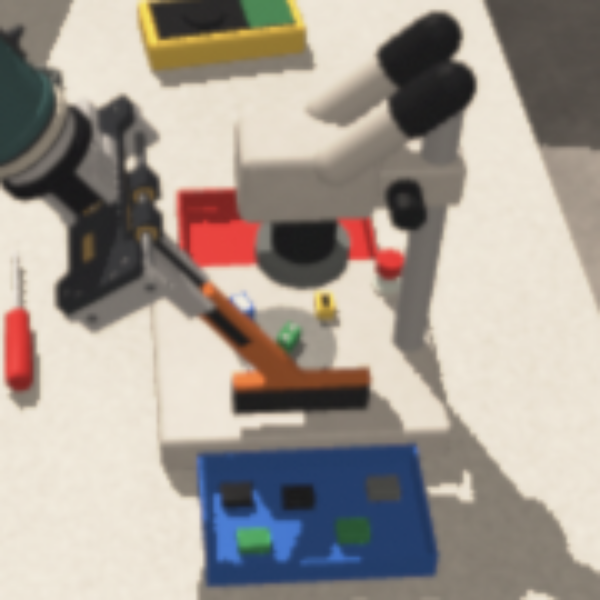

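The foot is level over the stage at crop (300,390), behind the parts, and clear of the head. Lower it, then sweep.

Emit:
carry_out(commands=[[0,0.003,0,0,0,0],[-0.002,0.004,0.003,0,0,0],[-0.005,0.004,0.007,0,0,0],[-0.008,0.004,0.011,0,0,0],[-0.009,0.004,0.013,0,0,0]])

```text
time: 6.8
tool_pos: [0.5876, -0.1033, 0.1497]
ee_rot: [-3.141, -0.608, -0.032]
wrist_force: [-0.1, 0.0, -2.0]
width: 0.0137
finger_force: 30.0
```

```bash
python3 nx.py 650 -106 43 -2.1 19
```

```text
6.8 [ 587.6 -103.3  149.7] [-0.4  -0.26  1.88  0.26  0.96  1.11] 0.0137 [-0.1  0.  -2. ]
target [ 587.9 -103.7  150.4]
[ 0.0007  0.0004 -0.0004] [-0.0036  0.003   0.004 ] 0.0061962393983324105
```

Emit:
carry_out(commands=[[0,-0.008,0,0,0,0],[0,-0.018,0,0,0,0],[0,-0.028,0,0,0,0],[0,-0.038,0,0,0,0],[0,-0.048,0,0,0,0]])

```text
time: 7.3
tool_pos: [0.5899, -0.0546, 0.151]
ee_rot: [-3.141, -0.61, -0.031]
wrist_force: [0.0, -0.3, -1.0]
width: 0.0136
finger_force: 30.0
```

Emit:
carry_out(commands=[[0,-0.01,0,0,0,0],[0,-0.02,0,0,0,0],[0,-0.03,0,0,0,0],[0,-0.04,0,0,0,0],[0,-0.05,0,0,0,0]])

```text
time: 7.8
tool_pos: [0.5914, -0.0047, 0.1511]
ee_rot: [-3.141, -0.61, -0.031]
wrist_force: [-1.1, -0.4, -2.2]
width: 0.0138
finger_force: 30.0
```

```bash
python3 nx.py 650 -4 43 -2.1 19;  python3 - <<'E'
from h import *; from bench import *
d={n:snapshot(n) for n in ('side','scene')}
a=cv2.resize(d['side']['img'][110:260,240:390],(400,400)); b=cv2.resize(d['scene']['img'][200:310,230:380],(400,400)); cv2.imwrite('pics/s3.png',np.hstack([a,b])[:,:,::-1])
E
```

```text
7.8 [591.4  -4.7 151.1] [-0.15 -0.28  1.9   0.08  0.92  1.43] 0.0138 [-1.1 -0.4 -2.2]
target [587.9  -1.7 150.4]
[-0.0033 -0.0028 -0.0015] [-0.0035  0.0011  0.0048] 0.006015577757411215
```

View pics/s3.png

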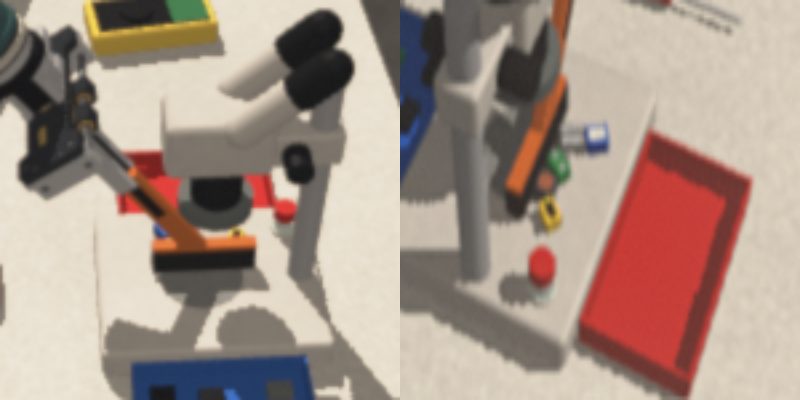

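All five parts are ahead of the foot. Before going on, I'll check the margin of the connector (right half, 550,213) against the far end of the foot.

```bash
python3 - <<'E'
from h import *; from bench import *
s=snapshot('scene'); P,ok,H=cloud(s); h=H[...,0]; 
st=ok&(P[...,0]>.55)&(P[...,0]<.76)&(P[...,1]>-.1)&(P[...,1]<.2)
def r(n,m):
    q=P[m&st]*1000; print(n,len(q),q.min(0).round(),q.max(0).round(),np.median(q,0).round())
lo=(P[...,2]>.044)&(P[...,2]<.062)
r('yellow',lo&(h>20)&(h<33)&(H[...,1]>130)); r('green',lo&(h>45)&(h<85)&(H[...,1]>80)); r('blue',lo&(h>100)&(h<125)&(H[...,1]>120))
r('orange',(P[...,2]>.06)&(P[...,2]<.085)&(h>5)&(h<17)&(H[...,1]>150)); r('black',(P[...,2]>.045)&(P[...,2]<.072)&(H[...,2]<60)&(P[...,1]<.04))
E
```

```text
yellow 46 [686.  14.  44.] [710.  35.  58.] [700.  26.  53.]
green 27 [649.   6.  46.] [667.  27.  58.] [660.  17.  53.]
blue 9 [622.  40.  44.] [630.  52.  56.] [625.  47.  48.]
orange 156 [604. -14.  72.] [710.   3.  85.] [676.  -4.  80.]
black 95 [609. -16.  45.] [712.  25.  71.] [682.   2.  60.]
```

Emit:
carry_out(commands=[[0.001,-0.009,0.0007,0,0,0],[0.0025,-0.018,0.0017,0,0,0],[0.004,-0.027,0.0028,0,0,0],[0.005,-0.036,0.0035,0,0,0],[0.005,-0.045,0.0035,0,0,0]])

```text
time: 8.45
tool_pos: [0.599, 0.0391, 0.1509]
ee_rot: [3.142, -0.609, -0.032]
wrist_force: [1.1, 0.5, -1.5]
width: 0.0143
finger_force: 30.0
```

```bash
python3 - <<'E'
from h import *; from bench import *
o=get_obs(); print(o['tool_pos'])
s=snapshot('scene'); P,ok,H=cloud(s); h=H[...,0]; 
st=ok&(P[...,0]>.55)&(P[...,0]<.76)&(P[...,1]>-.1)&(P[...,1]<.2)
def r(n,m):
    q=P[m&st]*1000; print(n,len(q),q.min(0).round(),q.max(0).round(),np.median(q,0).round())
lo=(P[...,2]>.044)&(P[...,2]<.062)
r('yellow',lo&(h>20)&(h<33)&(H[...,1]>130)); r('green',lo&(h>45)&(h<85)&(H[...,1]>80)); r('blue',lo&(h>100)&(h<125)&(H[...,1]>120))
r('orange',(P[...,2]>.06)&(P[...,2]<.085)&(h>5)&(h<17)&(H[...,1]>150))
cv2.imwrite('pics/s4.png',cv2.resize(s['img'][210:310,260:380],(600,500))[:,:,::-1])
E
```

```text
[0.5990434  0.03914999 0.15092397]
yellow 53 [695.  42.  46.] [715.  60.  61.] [709.  50.  54.]
green 27 [650.  44.  45.] [665.  67.  58.] [663.  56.  53.]
blue 10 [614.  77.  46.] [627.  89.  56.] [620.  82.  53.]
orange 155 [613.  27.  73.] [720.  45.  85.] [685.  37.  80.]
```

View pics/s4.png

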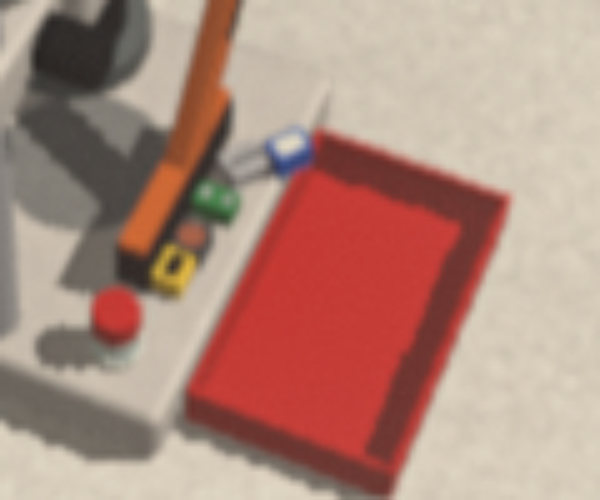

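The shield and relay (245-290, 155) and the yellow and inductor (175-190, 255) are all inside the foot's ends, and the relay is at the edge. Continue straight.

Emit:
carry_out(commands=[[0,-0.009,0,0,0,0],[0,-0.018,0,0,0,0],[0,-0.027,0,0,0,0],[0,-0.036,0,0,0,0],[0,-0.045,0,0,0,0]])

```text
time: 9.0
tool_pos: [0.6002, 0.0854, 0.1508]
ee_rot: [-3.141, -0.609, -0.031]
wrist_force: [-0.4, 0.1, -0.4]
width: 0.0137
finger_force: 30.0
```

Emit:
carry_out(commands=[[0,-0.008,0,0,0,0],[0,-0.015,0,0,0,0],[0,-0.02,0,0,0,0],[0,-0.025,0,0,0,0],[0,-0.025,0,0,0,0]])

```text
time: 9.5
tool_pos: [0.601, 0.1099, 0.1508]
ee_rot: [-3.141, -0.609, -0.03]
wrist_force: [0.3, 0.4, -0.9]
width: 0.0136
finger_force: 30.0
```

```bash
python3 - <<'E'
from h import *; from bench import *
o=get_obs(); print(o['tool_pos'])
s=snapshot('scene')
cv2.imwrite('pics/s5.png',cv2.resize(s['img'][210:310,260:380],(600,500))[:,:,::-1])
E
```

```text
[0.60104773 0.10991896 0.15079183]
```

View pics/s5.png

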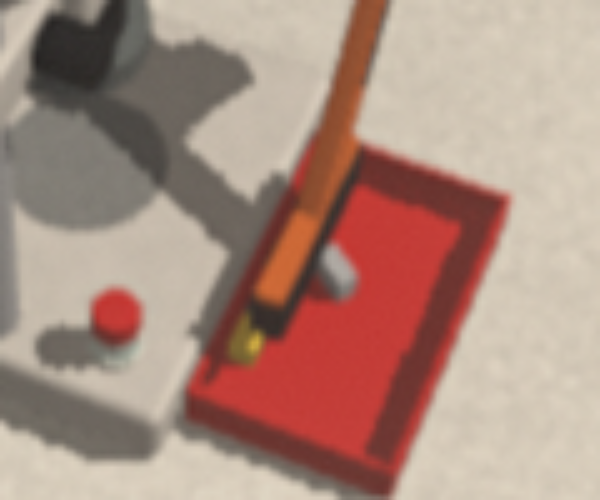

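The stage is clear. The shield shows at (340,272) and the connector at (245,340) in the tray, and the other parts are hidden by the foot. Lift and look.

Emit:
carry_out(commands=[[0.003,0,-0.004,0,0,0],[0.009,0,-0.012,0,0,0],[0.015,0,-0.025,0,0,0],[0.015,0,-0.05,0,0,0],[0.012,0,-0.075,0,0,0]])

```text
time: 10.05
tool_pos: [0.5681, 0.1098, 0.2212]
ee_rot: [-3.141, -0.611, -0.032]
wrist_force: [0.4, -1.0, -1.4]
width: 0.014
finger_force: 30.0
```

Emit:
carry_out(commands=[[-0.003,0,-0.02,0,0,0],[-0.015,0,-0.045,0,0,0],[-0.03,0,-0.07,0,0,0],[-0.045,0,-0.09,0,0,0],[-0.055,0,-0.1,0,0,0]])

```text
time: 10.55
tool_pos: [0.4651, 0.1134, 0.2734]
ee_rot: [-3.139, -0.614, -0.032]
wrist_force: [-0.6, 0.5, -1.5]
width: 0.014
finger_force: 30.0
```

```bash
python3 nx.py 431.5 347.5 110 67.7 19; python3 - <<'E'
from h import *; from bench import *
s=snapshot('scene'); w=snapshot('side'); pickle.dump((s,w),open('s6.pkl','wb'))
a=cv2.resize(s['img'][215:310,265:365],(500,475)); 
b=cv2.resize(w['img'][100:210,200:380],(300,183));b=cv2.copyMakeBorder(b,0,475-183,0,0,cv2.BORDER_CONSTANT)
cv2.imwrite('pics/s6.png',np.hstack([a,b])[:,:,::-1])
E
```

```text
10.55 [465.1 113.4 273.4] [ 0.24 -0.56  1.84 -0.16  1.27  1.85] 0.014 [-0.6  0.5 -1.5]
target [407.9 290.  217.4]
[-0.0836 -0.1747  0.0099] [ 0.6961 -0.0042 -0.9931] 1.2128081825556052
```

View pics/s6.png

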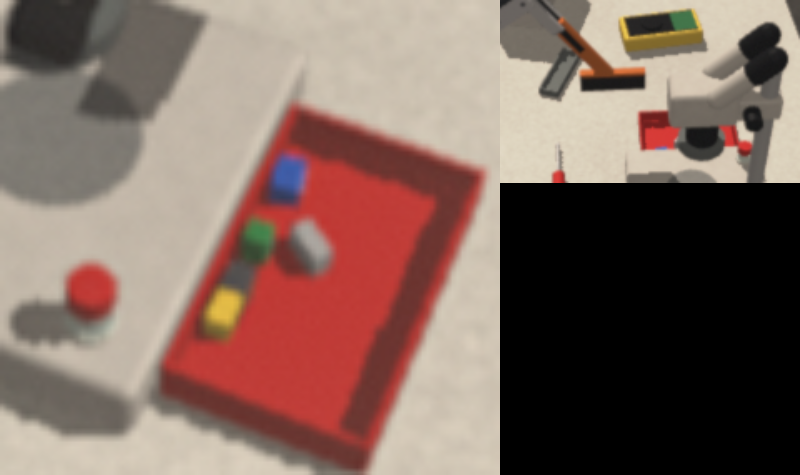

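All five parts are in the red tray: blue (288,178), green (258,240), steel (310,245), grey (240,278) and yellow (222,310). The rest is now visible and empty, so I'll measure it and the held foot numerically before returning the sweeper.

```bash
python3 - <<'E'
from h import *
for n,s in zip(('scene','side'),pickle.load(open('s6.pkl','rb'))):
    P,ok,H=cloud(s); x,y,z=P[...,0],P[...,1],P[...,2]
    m=ok&(H[...,2]<150)&(abs(x-.432)<.07)&(abs(y-.347)<.09)&(z<.03)&(z>.004)
    k,l,st,ce=cv2.connectedComponentsWithStats(m.astype(np.uint8)); i=1+st[1:,4].argmax()
    q=P[l==i]*1000; print(n,st[i,4],rect(q[:,:2]/1000),q[:,2].min().round(),q[:,2].max().round())
    q=q[q[:,2]>11]; print(' rim',len(q),rect(q[:,:2]/1000))
E
```

```text
scene 582 (array([432.4, 347.9]), 136.1, 46.3, 68.5) 4.0 20.0
 rim 231 (array([432.1, 348.2]), 135.9, 46.1, 68.1)
side 233 (array([431.2, 346. ]), 139.1, 42.8, 68.1) 4.0 18.0
 rim 85 (array([431.1, 346.5]), 138.9, 42.6, 68.7)
```

Emit:
carry_out(commands=[[-0.008,-0.017,0.001,0.06,0,-0.085],[-0.016,-0.035,0.002,0.13,0,-0.185],[-0.024,-0.053,0.003,0.2,0,-0.285],[-0.033,-0.07,0.004,0.27,0,-0.385],[-0.042,-0.087,0.005,0.34,0,-0.485]])

```text
time: 11.15
tool_pos: [0.4373, 0.2015, 0.2419]
ee_rot: [-3.141, -0.611, 0.565]
wrist_force: [-0.1, 0.4, -2.0]
width: 0.0135
finger_force: 30.0
```

```bash
python3 nx.py 431.5 347.5 90 67.9 19
```

```text
11.15 [437.3 201.5 241.9] [ 0.11 -0.58  1.91  0.27  1.26  1.11] 0.0135 [-0.1  0.4 -2. ]
target [408.1 290.  197.4]
[-0.0068 -0.0903  0.0495] [ 0.3553 -0.     -0.5079] 0.6198597833836682
```

Emit:
carry_out(commands=[[-0.001,-0.02,0.01,0.075,0,-0.107],[-0.003,-0.04,0.02,0.15,0,-0.214],[-0.004,-0.06,0.03,0.225,0,-0.32],[-0.006,-0.078,0.04,0.295,0,-0.42],[-0.007,-0.09,0.0495,0.355,0,-0.508]])

```text
time: 11.65
tool_pos: [0.4089, 0.2895, 0.1967]
ee_rot: [3.142, -0.61, 1.184]
wrist_force: [0.5, 0.7, -1.4]
width: 0.0139
finger_force: 30.0
```

Emit:
carry_out(commands=[[0,0,0,0,0,0],[0,0,0,0,0,0],[0,0,0,0,0,0],[0,0,0,0,0,0],[0,0,0,0,0,0]])

```text
time: 12.15
tool_pos: [0.4081, 0.2896, 0.1979]
ee_rot: [3.141, -0.611, 1.181]
wrist_force: [0.9, 1.0, -1.2]
width: 0.0138
finger_force: 30.0
```

```bash
python3 nx.py 431.5 347.5 25 67.9 19; python3 - <<'E'
from h import *; from bench import *
for n in ('scene','side'):
    s=snapshot(n); P,ok,H=cloud(s); m=ok&(H[...,0]>=3)&(H[...,0]<=19)&(H[...,1]>140)&(P[...,2]>.105)&(P[...,2]<.13)&(abs(P[...,1]-.347)<.08)&(abs(P[...,0]-.432)<.06)
    k,l,st,ce=cv2.connectedComponentsWithStats(m.astype(np.uint8)); i=1+st[1:,4].argmax()
    q=P[l==i]*1000; print(n,len(q),rect(q[:,:2]/1000),q[:,2].min(),q[:,2].max())
E
```

```text
12.15 [408.1 289.6 197.9] [ 0.1  -0.4   1.89  0.54  1.37  0.45] 0.0138 [ 0.9  1.  -1.2]
target [408.1 290.  132.4]
[-0.0373 -0.0002  0.0539] [ 0.0029 -0.0004 -0.0036] 0.004681246398905812
scene 98 (array([444.8, 369.9]), 59.5, 15.1, 73.0) 119.78206416486891 129.56480168251662
side 107 (array([432.2, 343.9]), 109.2, 18.2, 69.1) 113.32470793743346 129.63082865119065
```

Emit:
carry_out(commands=[[-0.005,0,0.007,0,0,0],[-0.014,0,0.02,0,0,0],[-0.025,0,0.035,0,0,0],[-0.034,0,0.048,0,0,0],[-0.037,0,0.053,0,0,0]])

```text
time: 12.75
tool_pos: [0.4062, 0.2894, 0.1288]
ee_rot: [-3.135, -0.608, 1.177]
wrist_force: [0.5, -0.5, -0.6]
width: 0.0138
finger_force: 30.0
```

Emit:
carry_out(commands=[[-0.002,0,0.003,0,0,0],[-0.005,0,0.007,0,0,0],[-0.008,0,0.011,0,0,0],[-0.01,0,0.0145,0,0,0],[-0.0115,0,0.0163,0,0,0]])

```text
time: 13.25
tool_pos: [0.408, 0.2897, 0.1124]
ee_rot: [-3.14, -0.611, 1.18]
wrist_force: [-0.4, -0.6, -1.9]
width: 0.0136
finger_force: 30.0
```

```bash
python3 nx.py 431.5 347.5 5 67.9 19
```

```text
13.25 [408.  289.7 112.4] [ 0.1  -0.35  2.02  0.57  1.21  0.35] 0.0136 [-0.4 -0.6 -1.9]
target [408.1 290.  112.4]
[0.0002 0.0001 0.0001] [ 0.0013  0.0002 -0.004 ] 0.004196728330327158
```

Emit:
carry_out(commands=[[-0.0003,0,0.0005,0,0,0],[-0.0003,0,0.0005,0,0,0],[-0.0003,0,0.0005,0,0,0],[-0.0003,0,0.0005,0,0,0],[-0.0003,0,0.0005,0,0,0]])

```text
time: 13.75
tool_pos: [0.408, 0.2898, 0.1122]
ee_rot: [-3.14, -0.611, 1.18]
wrist_force: [0.4, -0.1, -0.4]
width: 0.0135
finger_force: 30.0
```

Emit:
carry_out(commands=[[0,0,0,0,0,0],[0,0,0,0,0,0],[0,0,0,0,0,0],[0,0,0,0,0,0],[0,0,0,0,0,0]], jaw=0.8)

```text
time: 14.25
tool_pos: [0.408, 0.2898, 0.1121]
ee_rot: [-3.14, -0.611, 1.18]
wrist_force: [-0.0, -1.1, 0.1]
width: 0.05
finger_force: 0.0
```

Emit:
carry_out(commands=[[0,0,0,0,0,0],[0,0,0,0,0,0],[0,0,0,0,0,0],[0,0,0,0,0,0],[0,0,0,0,0,0]])

```text
time: 14.75
tool_pos: [0.4079, 0.2898, 0.112]
ee_rot: [-3.14, -0.611, 1.18]
wrist_force: [-0.6, -0.4, -0.1]
width: 0.075
finger_force: 0.0
```

Emit:
carry_out(commands=[[0,0,-0.01,0,0,0],[0,0,-0.03,0,0,0],[0,0,-0.06,0,0,0],[0,0,-0.09,0,0,0],[0,0,-0.11,0,0,0]])

```text
time: 15.25
tool_pos: [0.3843, 0.2304, 0.2049]
ee_rot: [3.139, -0.612, 1.182]
wrist_force: [0.7, 0.4, -0.4]
width: 0.0752
finger_force: 0.0
```

Emit:
carry_out(commands=[[0,0,0,0,0,0],[0,0,0,0,0,0],[0,0,0,0,0,0],[0,0,0,0,0,0],[0,0,0,0,0,0]])

```text
time: 15.75
tool_pos: [0.3835, 0.2318, 0.201]
ee_rot: [-3.138, -0.61, 1.18]
wrist_force: [-0.5, -1.2, -0.1]
width: 0.0751
finger_force: 0.0
```

```bash
python3 - <<'E'
from h import *; from bench import *
o=get_obs(); print(o['time'],o['tool_pos'],o['width'],o['wrist_force'])
d=pickle.load(open('s0.pkl','rb'))
for n in ('scene','side'):
  for t,s in (('before',d[n]),('now',snapshot(n))):
    P,ok,H=cloud(s); b=ok&(abs(P[...,1]-.347)<.11)&(abs(P[...,0]-.432)<.07)
    o_=(H[...,0]>=3)&(H[...,0]<=19)&(H[...,1]>140)
    for lo,hi in((.025,.048),(.06,.09),(.12,.16)):
        q=P[b&o_&(P[...,2]>lo)&(P[...,2]<hi)]*1000
        print(n,t,lo,len(q),q.mean(0).round(1) if len(q) else '',rect(q[:,:2]/1000) if len(q)>4 else '')
    h=H[...,0]; tr=ok&(abs(P[...,0]-.665)<.085)&(abs(P[...,1]-.135)<.052)&(P[...,2]<.03)
    if n=='scene': print('  in tray y/g/b px',[int((tr&(h>a)&(h<c)&(H[...,1]>100)).sum()) for a,c in((20,33),(45,85),(100,125))])
E
```

```text
15.75 [0.38352458 0.23180153 0.20103418] 0.07505417322350602 [-0.47445411 -1.19006578 -0.14821082]
scene before 0.025 141 [438.3 357.1  40.3] (array([433.9, 349.1]), 106.5, 15.1, 68.9)
scene before 0.06 56 [424.9 324.1  74.7] (array([421.2, 320.8]), 38.5, 16.3, 71.9)
scene before 0.12 60 [408.4 284.9 137.1] (array([406.2, 283.3]), 35.7, 12.3, 72.5)
  in tray y/g/b px [0, 0, 0]
scene now 0.025 119 [440.  359.5  40.8] (array([433.9, 348.9]), 106.7, 14.9, 67.7)
scene now 0.06 41 [427.  325.4  74.6] (array([425.9, 326.8]), 24.5, 12.6, 68.6)
scene now 0.12 53 [409.7 283.8 137.2] (array([409.6, 281. ]), 32.5, 12.3, 81.8)
  in tray y/g/b px [49, 14, 36]
side before 0.025 102 [432.4 344.6  37.4] (array([430.9, 345. ]), 113.3, 16.1, 67.2)
side before 0.06 26 [420.  307.9  75.8] (array([420. , 308.5]), 39.8, 7.4, 62.4)
side before 0.12 43 [401.  270.  137.9] (array([400.5, 273.1]), 32.4, 13.2, 72.2)
side now 0.025 102 [433.4 345.1  37.3] (array([431.9, 345.6]), 112.8, 16.9, 68.5)
side now 0.06 27 [420.6 306.6  75.6] (array([420.9, 306.4]), 37.7, 7.7, 54.5)
side now 0.12 41 [401.2 268.5 138.2] (array([400.4, 268.8]), 20.6, 12.7, 72.1)
```

The sweeper stands in its rest at the same pose as before, the arm is clear, and the parts are in the tray. I'm handing the job in.

```bash
python3 -c "
from bench import *
print(close_job())"
```

```text
the job is handed in; nothing more can be done
None
```

The job is handed in: all five scrap parts were swept into the red tray, the sweeper is standing back in its rest, and the arm is clear and touching nothing, after about 16 s of the 43 s allowed.

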